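# Back the sample carousel off by one notch

### The job

The sample carousel has been advanced one notch too far. With the fingertips only, push the red ball lever outward so that the pawl lifts out of the teeth and stays thrown back, then push a blue peg to turn the wheel backward (counter-clockwise seen from above) by one notch, and finally push the lever inward again so that the pawl drops fully down into that next notch. Work gently, do not grip or lift anything, leave the cuvettes standing in their wells and the other things on the table where they are, and finish clear of everything.

Things in the scene. Friction and masses are not known exactly. Their poses are not given: they have to be found in the camera images.
- carousel: Sample carousel fixed to the table: plywood disc base (radius 100 mm, 12 thick) with a 64 wide tongue to y -160 that carries the pawl between two aluminium cheeks (x +-19, y -101 to -123, top z 56). Origin on the wheel's axis at table height; z up; its -y axis points from the wheel's axis to the pawl.
- wheel_top (a point): Centre of the grey wheel's top face, 30 mm above the table; wheel radius 89. On its rim ten white saw teeth, 12 high, radius 72 to 88, one notch every 36 degrees: sheer wall, 18 degrees of flat floor, 18 degrees of ramp. Five upright blue pegs on radius 62 for pushing the wheel. Black wells on radius 27 hold the cuvettes.
- wheel (a joint): Wheel angle, rad; grows as it turns backward (counter-clockwise from above). One notch is 0.628. At 0 a tooth wall meets the seated pawl, which blocks backward turning. Starts between -0.12 and -0.04 (play). One notch back, the seated pawl leaves it between about 0.40 and 0.628. Turns with about 1 N at a peg, does not coast, stays where left.
- pawl (a joint): Pawl angle, rad: 0 seated in the teeth (at start), grows as the nose lifts, 0.95 thrown fully back on its stop. From 0.4 the nose clears all teeth. 80 g; tips over by its weight at about 0.47 (balances within 0.05 of that): above, it falls back and stays up; below, it drops into the teeth. Takes under 1 N at the ball.
- pawl_hinge (a point): Middle of the pawl's horizontal hinge, which lies along the carousel's x axis; at y -112, z 52 mm in the carousel's frame. The steel arm reaches 41 inward from it to the nose (6.5 wide), which hangs down between the teeth.
- lever_ball (a point): Centre of the red ball (18 mm) on top of the pawl's upright lever (14 wide, 5 thick), 54 from the hinge. In the carousel's frame at y -98, z 104 seated (lever leans 15 degrees inward over the wheel), y -146, z 94 thrown back. Pushed outward, away from the wheel's axis, it lifts the pawl; pushed inward it lowers it.
- peg_1 (a point): Centre of the top of blue peg 1 of the wheel (12 diameter, 42 tall); at wheel angle 0 it stands at -54 degrees in the carousel's frame, counted counter-clockwise from its x axis, on radius 62.
- peg_2 (a point): Centre of the top of blue peg 2 of the wheel (12 diameter, 42 tall); at wheel angle 0 it stands at 18 degrees in the carousel's frame, counted counter-clockwise from its x axis, on radius 62.
- peg_3 (a point): Centre of the top of blue peg 3 of the wheel (12 diameter, 42 tall); at wheel angle 0 it stands at 90 degrees in the carousel's frame, counted counter-clockwise from its x axis, on radius 62.
- peg_4 (a point): Centre of the top of blue peg 4 of the wheel (12 diameter, 42 tall); at wheel angle 0 it stands at 162 degrees in the carousel's frame, counted counter-clockwise from its x axis, on radius 62.
- peg_5 (a point): Centre of the top of blue peg 5 of the wheel (12 diameter, 42 tall); at wheel angle 0 it stands at 234 degrees in the carousel's frame, counted counter-clockwise from its x axis, on radius 62.
- cuvette_b: Bystander, loose: square clear cuvette with pink content, 12 x 12 x 45 mm, standing in a well of the wheel (well walls 15 high, floor at z 30, 2 of play a side), top at z 75. Origin at the centre of its underside. It may ride along with the wheel.
- cuvette_c: Bystander, loose: square clear cuvette with blue content, 12 x 12 x 45 mm, standing in a well of the wheel (well walls 15 high, floor at z 30, 2 of play a side), top at z 75. Origin at the centre of its underside. It may ride along with the wheel.
- cuvette_e: Bystander, loose: empty square clear cuvette, 12 x 12 x 45 mm, standing in a well of the wheel (well walls 15 high, floor at z 30, 2 of play a side), top at z 75. Origin at the centre of its underside. It may ride along with the wheel.
- dye_red: Bystander, loose on the table: brown dye bottle with white cap and red label band, 28 diameter, 65 tall. Origin at the centre of its underside.
- dye_blue: Bystander, loose on the table: brown dye bottle with white cap and blue label band, 28 diameter, 65 tall. Origin at the centre of its underside.
- cup_blue: Bystander, loose on the table: clear plastic cup with blue content, 73 diameter, 88 tall. Origin at the centre of its underside.
- cup_clear: Bystander, loose on the table: empty clear plastic cup, 73 diameter, 88 tall. Origin at the centre of its underside.
- marker_red_b: Bystander, loose on the table: red and white marker lying flat, 13 x 141 x 13. Origin at the centre of its underside.
- pen_click: Bystander, loose on the table: white and pale blue ballpoint pen lying flat, 10 x 145 x 11. Origin at the centre of its underside.

How it is judged:
On the way, in this order (a step that is already met when the one before it is completed fails the run):
1. the pawl is lifted and thrown back while the wheel is still in its first notch (value of joint pawl above 0.6 rad and value of joint wheel between -0.3 and 0.1 rad), for 0.2 s.
2. the wheel is turned backward most of one notch with the pawl lifted (value of joint pawl above 0.3 rad and value of joint wheel between 0.25 and 0.75 rad), for 0.2 s.
At the end, for the whole second after the job is handed in: The pawl is seated (joint below 0.05 rad) one notch back: the wheel at rest at 0.37 to 0.66 rad, one notch being 0.628 less the play; the three cuvettes upright (within 0.3 rad) in their wells (value of joint pawl below 0.05 rad and value of joint wheel between 0.37 and 0.66 rad and velocity of joint wheel between -0.05 and 0.05 rad/s and angle between each of cuvette_b, cuvette_c, cuvette_e's own z axis and vertical below 0.3 rad and height (world z) of cuvette_b between 0.02 and 0.04 m and height (world z) of cuvette_c between 0.02 and 0.04 m and height (world z) of cuvette_e between 0.02 and 0.04 m); the robot touches nothing.
It fails at once if the carousel is gripped or pushed hard: more than 30 N between the fingers and the carousel, its wheel or pawl (contact force between the fingers and carousel above 30 N).
It fails at once if a cuvette is lifted more than 10 mm or tipped (height (world z) of any of cuvette_b, cuvette_c, cuvette_e above 0.04 m or angle between any of cuvette_b, cuvette_c, cuvette_e's own z axis and vertical above 0.4 rad).
It fails at once if another thing on the table is moved more than 20 mm (distance of any of dye_red, dye_blue, cup_blue, cup_clear, marker_red_b, pen_click from where it was at the start of the episode above 0.02 m).
It fails at once if the wheel is turned forward past a notch or backward past two notches (value of joint wheel below -0.75 rad or value of joint wheel above 1.3 rad).
It also fails if it takes over 58 s, if anything falls off the work surface, if the arm or the gripper's body presses on something with over 40 N, if the wrist force passes 120 N, or if a joint passes its speed limit or range.

### The arm

A 6-joint arm with a two-finger parallel gripper is mounted at the origin on a cart in front of the work surface, level with it; the furniture and walls round the work are solid. World frame = base frame: x ahead of the robot, y to its left, z up, the work surface at z = 0. Lengths are in m, angles in rad, forces in N, time in s.
With the tool pointing down it reaches from about 0.225 to 0.875 m from the base axis. Payload 3.4 kg.
Tool frame: the origin (TCP) lies at the very end of the fingers, on their centre line; the grasp point (between the pads) lies 19 mm behind it; z points along the fingers, y is the line along which they close (so a half turn about z gives the same grasp; the last joint's range is limited). The gripper opens to 85 mm and grips with 20 to 120 N. Pads are 22 mm wide; open, the fingers measure 114 mm over their backs; the gripper's body (76 mm by 85 mm) begins 54 mm behind the grasp point. The pads swing forward as they close: fully open they stand 13 mm farther back than shut.
Start: joints at [1.183, 0.276, 1.505, -0, 1.361, -0.121], TCP at [0.152, 0.555, 0.231] pointing down, gripper open.
Joint ranges: [-2.89, 2.89], [-0.75, 2.08], [0.22, 2.7], [-1.18, 4.32], [0.11, 2.71], [-2.7, 2.7]. Speed limits (rad/s): [2.57, 2.57, 3.14, 3.14, 3.14, 3.14].

### API

Orientations are given as a unit quaternion [w, x, y, z].
In Python, from rig import readout, vision, manip gives the robot as it stands.
- The arm moves only by the shell command python3 -m handwheel 'ROWS' [FORCE]. ROWS is JSON, a list of rows, each a list of 3 entries, a list of its own where there are three numbers: the shift along the tool's x, y, z in mm, then the turn, a rotation vector about the tool's x, y, z in units of 6 degrees (1.0 is 6 degrees), then the closure, from -1 (fully open) to 1 (shut), so that 0 is half open. A call has 1 to 20 rows; each row shifts and turns the commanded pose from where the row before left it, along the tool's axes as they then stand; what a row does not reach is not made up. A row lasts 1/8 s, in which the tool goes at most 62.5 mm and 10.7 degrees, less where a joint would pass 70% of its speed; a pose out of reach is approached as far as the arm can. A call is refused whole if a number of a shift passes 62.5 or a number of a turn 1, either way. A call with a gripper value outside its range is refused whole. The fingers move at their own pace and stop on an object; FORCE is the grip in N (left out, the last holds). Time passes only in rows, so rows that do not move let the fingers close. It gives the time, the measured TCP pose, the force, the opening and the grip force at its end, in the units of the state.
- readout.get_state(): the state, without advancing time (a new reading comes with each control period).
- vision.get_image(name): name is "side" or "top"; returns the picture (420x560x3 uint8, blue, green, red); there is no depth.
- vision.camera_params(name): a dict with "intrinsics" (3x3 intrinsics, pixels), "rvec" (rotation vector, rad) and "tvec" (3), from world to camera coordinates, as OpenCV has them. Camera axes: x right, y down, z forward; pixel columns grow to the right and rows downward; lengths in m; the calibration is good to about 2 mm. A picture is of the moment at which its call begins. camera_params takes no time and is no camera call.
- manip.sign_off(): hands the job in; it is judged then, once.
The state is a dict: "clock": time; "qpos": joint angles; "qd": joint speeds; "effort": joint torques, N m; "position": TCP position; "ee_rot": TCP orientation; "contact_force": force on the tool from outside, world axes, zero at the start; "moment": the same for the moment, N m; "width": finger opening in m; "gripper_force": force on a finger pad.
Only numpy, scipy, OpenCV 4.12 (cv2) and the standard library are available. Lean on these libraries where they do the work, as an engineer would, in place of code of your own. Each camera call takes 0.05 s, during which the arm holds its last target. There are 200 camera calls.

## Working session

There is one attempt and no reset: what is moved stays moved. The work goes in short steps, Python scripts to look and compute and a shell command to move; the robot and the scene stay as the last step left them, time stands still between calls to the robot, and variables do not carry over. Pictures are saved under pics/ and viewed, at most 12 in all, crops included, and the job is handed in when it is done.

```bash
mkdir -p pics; python3 - <<'E'
from rig import readout, vision
import cv2
for n in("top","side"):
    cv2.imwrite(f"pics/{n}0.png",vision.get_image(n)); p=vision.camera_params(n); print(n,p)
s=readout.get_state();print(s["clock"],s["position"],s["ee_rot"],s["width"])
E
```

```text
top {'intrinsics': array([[521.54412206,   0.        , 282.54203124],
       [  0.        , 521.54412206, 206.76337057],
       [  0.        ,   0.        ,   1.        ]]), 'rvec': array([ 2.10045642, -2.12463596,  0.18518321]), 'tvec': array([-0.05952637,  0.62431246,  1.55885093])}
side {'intrinsics': array([[475.40364848,   0.        , 286.75451814],
       [  0.        , 475.40364848, 207.88048836],
       [  0.        ,   0.        ,   1.        ]]), 'rvec': array([ 0.21192813, -2.54640694,  1.62570514]), 'tvec': array([0.5739775 , 0.13750899, 1.07564582])}
0.1 [0.15142309 0.55420915 0.23051157] [-2.23460609e-04  1.33023691e-01  9.91112507e-01 -8.04289310e-04] 0.08557381589718871
```

View pics/top0.png

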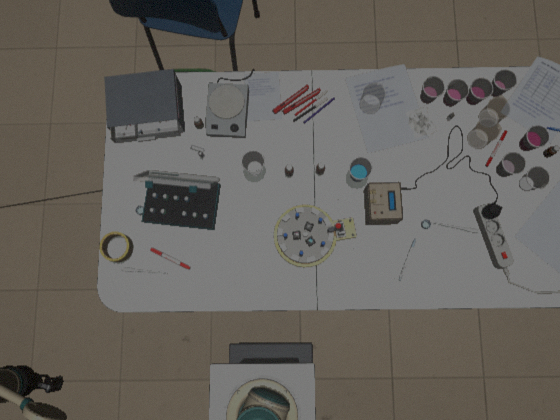

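View pics/side0.png

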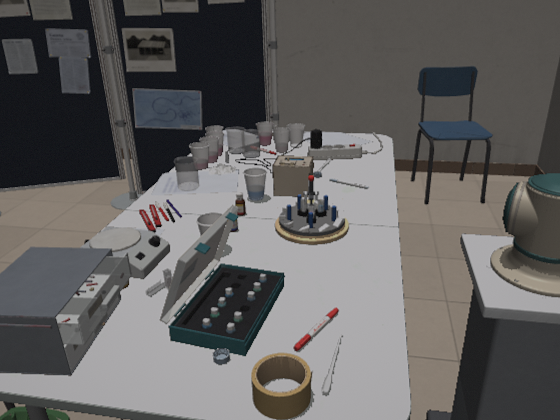

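```bash
cat > h.py <<'E'
import numpy as np, cv2
from rig import vision
P={n:vision.camera_params(n) for n in("top","side")}
def proj(n,X):
    p=P[n]; return cv2.projectPoints(np.float64(X).reshape(-1,3),p["rvec"],p["tvec"],p["intrinsics"],None)[0].reshape(-1,2)
def ray(n,uv,z):
    p=P[n];R=cv2.Rodrigues(p["rvec"])[0];C=-R.T@p["tvec"]
    d=R.T@np.linalg.inv(p["intrinsics"])@np.array([uv[0],uv[1],1.]);return C+d*(z-C[2])/d[2]
def crop(n,x0,y0,w,h,s,f):
    im=vision.get_image(n)[y0:y0+h,x0:x0+w]; cv2.imwrite(f,cv2.resize(im,None,fx=s,fy=s,interpolation=cv2.INTER_CUBIC))
E
python3 - <<'E'
from h import *
print(proj("top",[[0,0,0],[.152,.555,.231]]),proj("side",[[.152,.555,.231]]))
print(ray("top",(305,235),.03),ray("top",(338,227),.1))
crop("top",265,190,100,75,8,"pics/t1.png");crop("side",260,165,100,75,8,"pics/s1.png")
E
```

```text
[[262.62631695 415.63933723]
 [ 46.50173264 373.565165  ]] [[586.30523209 347.77692311]]
[ 0.53851987 -0.13550874  0.03      ] [ 0.55176372 -0.23289174  0.1       ]
```

View pics/t1.png

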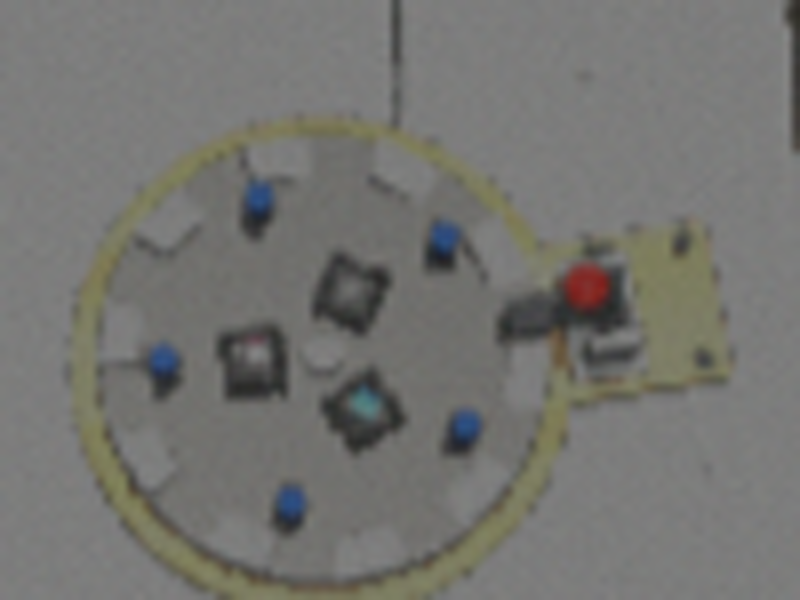

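View pics/s1.png

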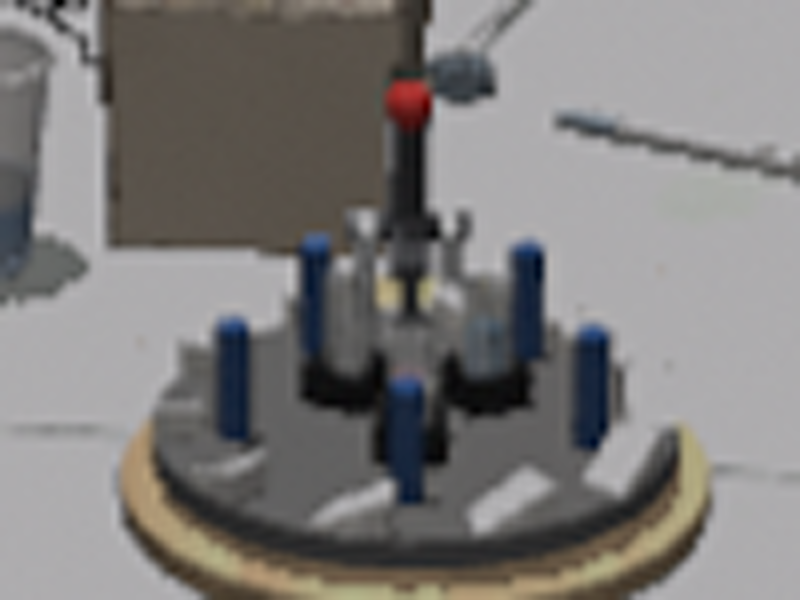

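```bash
cat > fit.py <<'E'
from h import *
from scipy.optimize import least_squares
f=lambda a,o:(np.array(a)+.5)/8-.5+np.array(o)
T=f([(444,235),(260,193),(163,357),(291,499),(467,424),(588,287)],(265,190))
S=f([(316,240),(234,323),(405,383),(593,332),(528,247),(408,104)],(260,165))
def pts(q):
    a=np.radians([-54,18,90,162,234])+q[3]
    L=np.c_[.062*np.cos(a),.062*np.sin(a),np.full(5,.072)]
    L=np.r_[L,[[0,-.098,.104]]]
    c,s=np.cos(q[2]),np.sin(q[2]);return L@np.array([[c,s,0],[-s,c,0],[0,0,1]])+[q[0],q[1],0]
for use in("ts","t","s"):
    g=lambda q:np.r_[(proj("top",pts(q))-T).ravel()*("t" in use),(proj("side",pts(q))-S).ravel()*("s" in use)]
    r=least_squares(g,[.54,-.135,.1,-.08]);print(use,r.x.round(4),np.abs(r.fun).max().round(2))
    if use=="ts":print(r.fun.reshape(-1,2).round(1).tolist());print(pts(r.x).round(4))
E
python3 fit.py
```

```text
ts [ 0.5406 -0.1352  0.1532 -0.0697] 0.45
[[0.3, 0.2], [-0.0, 0.4], [0.0, 0.2], [-0.1, 0.3], [-0.1, 0.2], [-0.3, 0.1], [-0.2, 0.0], [-0.4, -0.1], [-0.2, -0.1], [-0.1, -0.3], [-0.1, -0.3], [-0.1, 0.1]]
[[ 0.5811 -0.1821  0.072 ]
 [ 0.5977 -0.1112  0.072 ]
 [ 0.5354 -0.0734  0.072 ]
 [ 0.4802 -0.121   0.072 ]
 [ 0.5084 -0.1882  0.072 ]
 [ 0.5555 -0.232   0.104 ]]
t [ 0.5414 -0.1352  0.1475 -0.0628] 0.25
s [ 0.5399 -0.1345  0.1572 -0.0755] 0.26
```

```bash
cat > go.py <<'E'
# usage: go.py cx cy z yawdeg : carousel-frame target (mm) and world yaw of tool x; prints tool-frame shift in mm & tool-z turn units
import sys;from h import *;from rig import readout
from scipy.spatial.transform import Rotation as R
cx,cy,z,yaw=map(float,sys.argv[1:5]);s=readout.get_state()
O=np.array([.5406,-.1352,0]);q=s["ee_rot"];Rt=R.from_quat([q[1],q[2],q[3],q[0]])
C=R.from_euler("z",.1532);p=np.array(s["position"])
W=O+C.apply([cx/1e3,cy/1e3,z/1e3]);x=Rt.as_matrix()[:,0]
print("t",s["clock"],"F",np.round(s["contact_force"],1),"tcp car mm",(C.inv().apply(p-O)*1e3).round(1),"yaw",np.degrees(np.arctan2(x[1],x[0])).round(1),"zaxis",Rt.as_matrix()[:,2].round(3))
Rn=R.from_matrix(np.c_[[np.cos(np.radians(yaw)),np.sin(np.radians(yaw)),0],[np.sin(np.radians(yaw)),-np.cos(np.radians(yaw)),0],[0,0,-1]])
print("world",W.round(4),"shift now",(Rt.inv().apply(W-p)*1e3).round(1),"then turn",((Rt.inv()*Rn).as_rotvec(degrees=True)/6).round(2))
E
python3 go.py 0 -62 300 98.8
python3 - <<'E'
from h import *
print("box", ray("top",(366,223),.0),ray("top",(366,223),.06),ray("side",(260+13.5,165+30.6),0),ray("side",(260+50,165+31),0))
for z in(.05,.1,.15): print(z,ray("top",(219,180),z),ray("side",(237,208),z), "box",ray("top",(366,184),z),ray("side",(273.5,166),z))
E
```

```text
t 0.2 F [-0.1 -0.3  0.7] tcp car mm [-279.4  740.9  230.8] yaw 164.7 zaxis [-0.    -0.001 -1.   ]
world [ 0.5501 -0.1965  0.3   ] shift now [-582.4 -619.3  -68.7] then turn [-1.000e-02  0.000e+00  1.099e+01]
box [ 0.57889451 -0.33148557  0.        ] [ 0.56925767 -0.32280388  0.06      ] [ 0.68508006 -0.32955392  0.        ] [ 0.57171431 -0.34150119  0.        ]
0.05 [0.71430287 0.13352096 0.05      ] [ 0.74094444 -0.1196809   0.05      ] box [ 0.69478432 -0.32922713  0.05      ] [ 0.71061291 -0.46067991  0.05      ]
0.1 [0.70178412 0.12643255 0.1       ] [ 0.70826981 -0.01505588  0.1       ] box [ 0.68287629 -0.32183669  0.1       ] [ 0.68076171 -0.32431288  0.1       ]
0.15 [0.68926538 0.11934414 0.15      ] [0.67559519 0.08956915 0.15      ] box [ 0.67096826 -0.31444625  0.15      ] [ 0.6509105  -0.18794585  0.15      ]
```

```bash
python3 -m handwheel '[[[0,0,-35],[0,0,0],1],[[0,0,-34],[0,0,0],1],[[-36,-39,0],[0,0,0],1],[[-36,-39,0],[0,0,0],1],[[-36,-39,0],[0,0,0],1],[[-36,-39,0],[0,0,0],1],[[-36,-39,0],[0,0,0],1],[[-36,-39,0],[0,0,0],1],[[-36,-39,0],[0,0,0],1],[[-36,-39,0],[0,0,0],1],[[-36,-39,0],[0,0,0],1],[[-36,-39,0],[0,0,0],1],[[-36,-39,0],[0,0,0],1],[[-36,-39,0],[0,0,0],1],[[-36,-39,0],[0,0,0],1],[[-36,-39,0],[0,0,0],1],[[-36,-39,0],[0,0,0],1],[[-36,-39,0],[0,0,0],1]]' 20; python3 -m handwheel '[[[0,0,0],[0,0,1],1],[[0,0,0],[0,0,1],1],[[0,0,0],[0,0,1],1],[[0,0,0],[0,0,1],1],[[0,0,0],[0,0,1],1],[[0,0,0],[0,0,1],1],[[0,0,0],[0,0,1],1],[[0,0,0],[0,0,1],1],[[0,0,0],[0,0,1],1],[[0,0,0],[0,0,1],1],[[0,0,0],[0,0,1],1],[[0,0,0],[0,0,0],1],[[0,0,0],[0,0,0],1]]'; python3 go.py 0 -60 150 98.8; python3 -c "
from rig import readout;s=readout.get_state();print(s['width'],s['qpos'])"
```

```text
clock: 2.45
position: [0.5433, -0.2007, 0.3001]
ee_rot: [-0.0, 0.133, 0.991, 0.0]
contact_force: [0.9, -0.2, -0.0]
width: 0.0
gripper_force: 0.0
clock: 4.08
position: [0.5427, -0.1991, 0.3001]
ee_rot: [-0.0, 0.651, 0.759, 0.0]
contact_force: [0.4, -0.4, -0.3]
width: 0.0002
gripper_force: 0.0
t 4.075 F [ 0.4 -0.4 -0.3] tcp car mm [ -7.7 -63.4 300.1] yaw 98.8 zaxis [-0.  0. -1.]
world [ 0.5498 -0.1945  0.15  ] shift now [  3.4   7.7 150.1] then turn [-0. -0. -0.]
0.0002382894844600745 [-4.72027209e-01  2.51232657e-01  1.37134211e+00  1.04947802e-04
  1.51933333e+00 -6.25568800e-01]
```

```bash
python3 -m handwheel '[[[3,8,40],[0,0,0],1],[[0,0,40],[0,0,0],1],[[0,0,40],[0,0,0],1],[[0,0,35],[0,0,0],1],[[0,0,30],[0,0,0],1],[[0,0,23],[0,0,0],1],[[0,0,0],[0,0,0],1],[[0,0,0],[0,0,0],1]]'; python3 go.py 0 -60 92 98.8; python3 -c "
from h import *
crop('side',260,125,110,110,5,'pics/s2.png')
crop('top',265,170,110,95,5,'pics/t2.png')
a=cv2.imread('pics/s2.png');b=cv2.imread('pics/t2.png')
c=np.zeros((550,800,3),np.uint8);c[:,:400]=a[:,75:475];c[:475,400:]=b[:,75:475];cv2.imwrite('pics/c2.png',c)"
```

```text
clock: 5.08
position: [0.5509, -0.1953, 0.0932]
ee_rot: [0.001, 0.651, 0.759, 0.0]
contact_force: [0.7, -0.3, -0.1]
width: -0.0002
gripper_force: 0.0
t 5.075 F [ 0.7 -0.3 -0.1] tcp car mm [  1.  -60.9  93.2] yaw 98.7 zaxis [ 0.001 -0.001 -1.   ]
world [ 0.5498 -0.1945  0.092 ] shift now [ 0.9 -1.   1.2] then turn [ 0.01  0.01 -0.01]
```

View pics/c2.png

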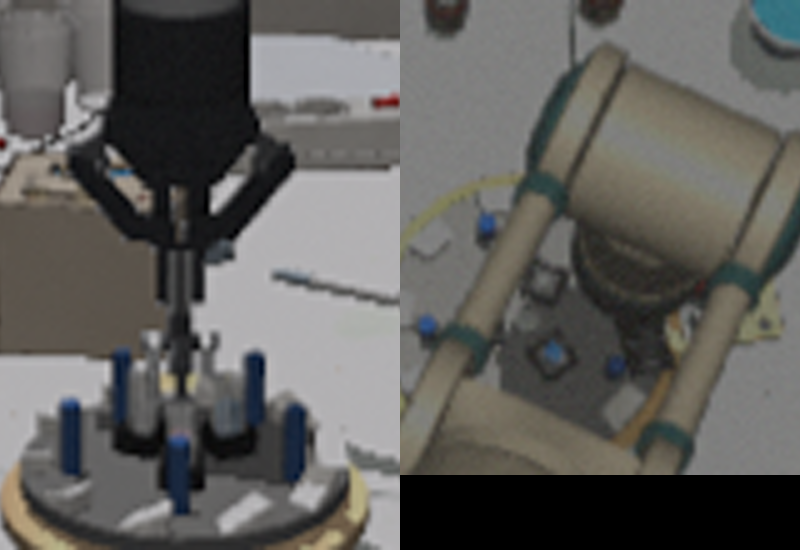

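```bash
python3 -m handwheel '[[[-5,-1,0],[0,0,0],1],[[-5,0,0],[0,0,0],1],[[-5,0,0],[0,0,0],1],[[-5,0,0],[0,0,0],1],[[-5,0,0],[0,0,0],1],[[-5,0,0],[0,0,0],1],[[-5,0,0],[0,0,0],1],[[-5,0,0],[0,0,0],1]]'; python3 -m handwheel '[[[-4,0,0],[0,0,0],1],[[-4,0,0],[0,0,0],1],[[-4,0,0],[0,0,0],1],[[0,0,0],[0,0,0],1],[[0,0,0],[0,0,0],1]]'; python3 go.py 0 -60 92 98.8; python3 -c "
from h import *
a=vision.get_image('top');b=vision.get_image('side')
f=lambda i,x,y:cv2.resize(i[y:y+110,x:x+80],None,fx=5,fy=5,interpolation=cv2.INTER_CUBIC)
cv2.imwrite('pics/c3.png',np.hstack([f(b,270,125),f(a,300,170)]))"
```

```text
clock: 6.18
position: [0.5553, -0.235, 0.0922]
ee_rot: [-0.0, 0.651, 0.759, 0.0]
contact_force: [0.3, 0.0, 0.4]
width: -0.0
gripper_force: 0.0
clock: 6.8
position: [0.557, -0.2464, 0.0923]
ee_rot: [-0.0, 0.651, 0.759, 0.0]
contact_force: [-0.3, -0.5, -0.1]
width: -0.0003
gripper_force: 0.0
t 6.8 F [-0.3 -0.5 -0.1] tcp car mm [  -0.8 -112.4   92.3] yaw 98.7 zaxis [-0.  0. -1.]
world [ 0.5498 -0.1945  0.092 ] shift now [52.4  0.7  0.3] then turn [-0.   -0.   -0.01]
```

View pics/c3.png

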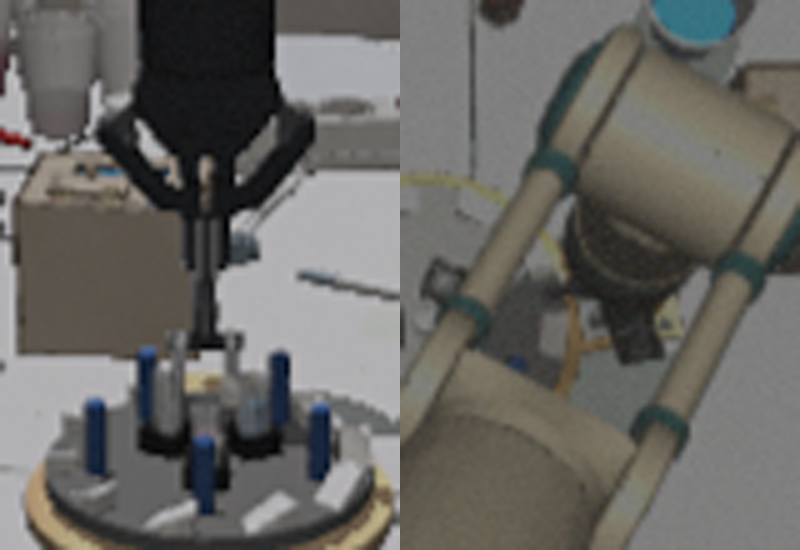

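```bash
python3 -m handwheel '[[[0,0,-15],[0,0,0],1],[[0,0,-35],[0,0,0],1],[[0,0,-50],[0,0,0],1],[[30,5,0],[0,0,0],1],[[45,8,0],[0,0,0],1],[[45,8,0],[0,0,0],1],[[40,8,0],[0,0,0],1],[[22,4,0],[0,0,0],1],[[0,0,0],[0,0,-1],1],[[0,0,0],[0,0,-1],1],[[0,0,0],[0,0,0],1]]';  python3 go.py 31.6 69.5 51 111.4; python3 -c "
from h import *
a=vision.get_image('top');b=vision.get_image('side')
f=lambda i,x,y:cv2.resize(i[y:y+110,x:x+80],None,fx=5,fy=5,interpolation=cv2.INTER_CUBIC)
cv2.imwrite('pics/c4.png',np.hstack([f(b,270,145),f(a,280,170)]))"
```

```text
clock: 8.28
position: [0.5624, -0.0614, 0.1934]
ee_rot: [0.001, 0.569, 0.822, 0.0]
contact_force: [-0.1, 0.6, 0.4]
width: -0.0
gripper_force: 0.0
t 8.275 F [-0.1  0.6  0.4] tcp car mm [ 32.8  69.6 193.4] yaw 110.7 zaxis [ 0.001 -0.    -1.   ]
world [ 0.5612 -0.0617  0.051 ] shift now [  0.2  -1.4 142.4] then turn [ 0.01  0.01 -0.12]
```

View pics/c4.png

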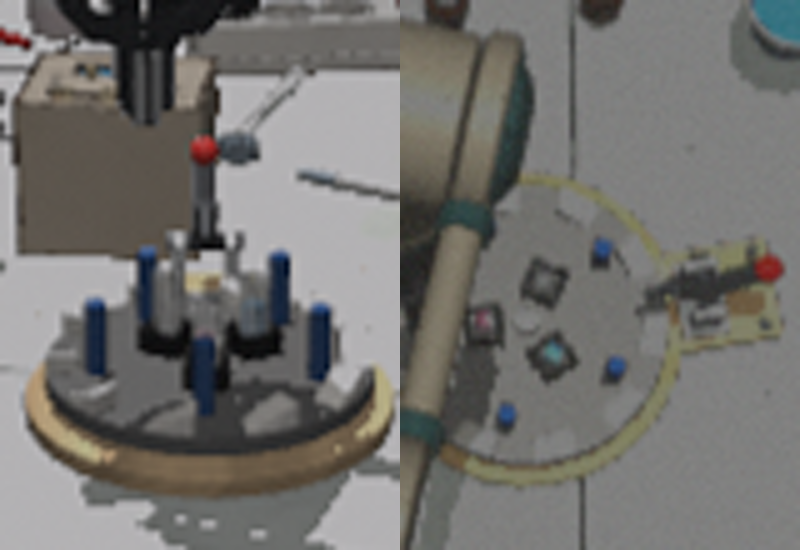

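```bash
python3 -m handwheel '[[[0,-1,40],[0,0,0],1],[[0,0,40],[0,0,0],1],[[0,0,35],[0,0,0],1],[[0,0,20],[0,0,0],1],[[0,0,7],[0,0,0],1],[[0,0,0],[0,0,0],1]]'; python3 -m handwheel '[[[0,-4,0],[0,0,0],1],[[0,-4,0],[0,0,0],1],[[0,-4,0],[0,0,0],1],[[0,-4,0],[0,0,0],1],[[0,-4,0],[0,0,0],1],[[0,-4,0],[0,0,0],1],[[0,-4,0],[0,0,0],1],[[0,-4,0],[0,0,0],1],[[0,-4,0],[0,0,0],1],[[0,0,0],[0,0,0],1]]';  python3 go.py -10.6 60 51 111.4; python3 -c "
from h import *
a=vision.get_image('top');b=vision.get_image('side')
f=lambda i,x,y:cv2.resize(i[y:y+110,x:x+80],None,fx=5,fy=5,interpolation=cv2.INTER_CUBIC)
cv2.imwrite('pics/c5.png',np.hstack([f(b,270,145),f(a,280,170)]))"
```

```text
clock: 9.12
position: [0.5614, -0.062, 0.0504]
ee_rot: [-0.0, 0.569, 0.823, 0.0]
contact_force: [0.4, 0.2, 0.9]
width: -0.0002
gripper_force: 0.0
clock: 10.38
position: [0.5268, -0.075, 0.0502]
ee_rot: [-0.0, 0.568, 0.823, -0.0]
contact_force: [-0.6, 0.6, -0.2]
width: -0.0002
gripper_force: 0.0
t 10.375 F [-0.6  0.6 -0.2] tcp car mm [-4.4 61.6 50.2] yaw 110.7 zaxis [-0.001 -0.    -1.   ]
world [ 0.521  -0.0775  0.051 ] shift now [-0.3 -6.4 -0.8] then turn [-0.01 -0.   -0.11]
```

View pics/c5.png

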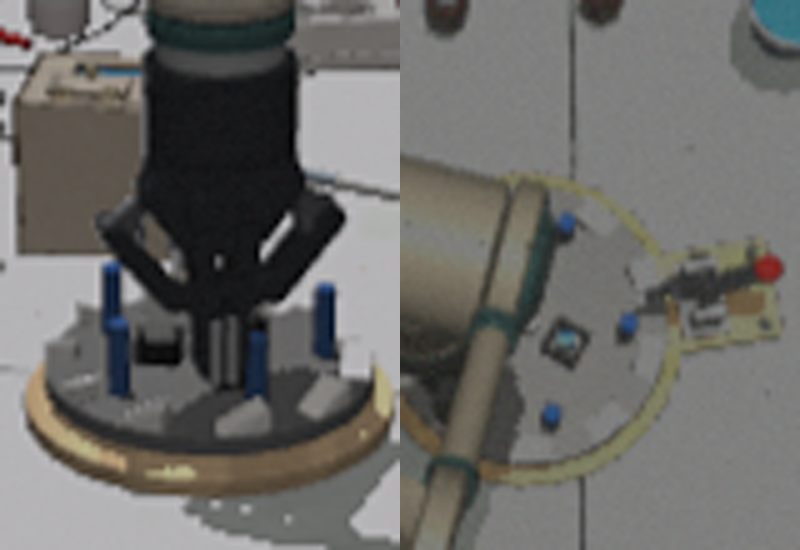

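```bash
cat > ang.py <<'E'
from h import *
O=np.array([.5406,-.1352]);yaw=.1532
def ang(T,S):
    for n,d,o in(("top",T,(200,170)),("side",S,(270,145))):
        for k,uv in d.items():
            w=ray(n,(np.array(uv)+.5)/5-.5+o,.072)[:2]-O
            a=np.arctan2(w[1],w[0])-yaw-np.radians(-54+72*(k-1)); print(n,k,round((a+np.pi)%(2*np.pi)-np.pi,3),"r",np.hypot(*w).round(4))
E
python3 -c "
from ang import *
ang({1:(567,222),5:(628,322),4:(551,413)},{1:(111,267),2:(118,322),3:(257,335),5:(325,288)})"
```

```text
top 1 0.376 r 0.0619
top 5 0.383 r 0.061
top 4 0.369 r 0.0619
side 1 0.425 r 0.0597
side 2 0.404 r 0.0626
side 3 0.386 r 0.0626
side 5 -0.95 r 0.0617
```

```bash
python3 -m handwheel '[[[0,-4,0],[0,0,0],1],[[0,-4,0],[0,0,0],1],[[0,0,0],[0,0,0],1],[[0,0,0],[0,0,0],1],[[0,8,0],[0,0,0],1],[[0,0,-30],[0,0,0],1],[[0,0,-40],[0,0,0],1],[[0,0,-50],[0,0,0],1],[[0,40,-30],[0,0,0],1],[[0,50,0],[0,0,0],1],[[0,30,0],[0,0,0],1],[[0,0,0],[0,0,0],1]]';  python3 go.py 0 -170 210 98.8; python3 -c "
from h import *
a=vision.get_image('top');b=vision.get_image('side')
f=lambda i,x,y:cv2.resize(i[y:y+110,x:x+80],None,fx=5,fy=5,interpolation=cv2.INTER_CUBIC)
cv2.imwrite('pics/c6.png',np.hstack([f(b,270,145),f(a,280,170)]))"
```

```text
clock: 11.98
position: [0.6416, -0.0311, 0.1995]
ee_rot: [-0.0, 0.568, 0.823, 0.0]
contact_force: [-0.5, -0.1, -0.3]
width: 0.0001
gripper_force: 0.0
t 11.975 F [-0.5 -0.1 -0.3] tcp car mm [115.7  87.4 199.5] yaw 110.8 zaxis [ 0.  0. -1.]
world [ 0.5665 -0.3032  0.21  ] shift now [-227.7 -166.8  -10.6] then turn [ 0. -0.  2.]
```

View pics/c6.png

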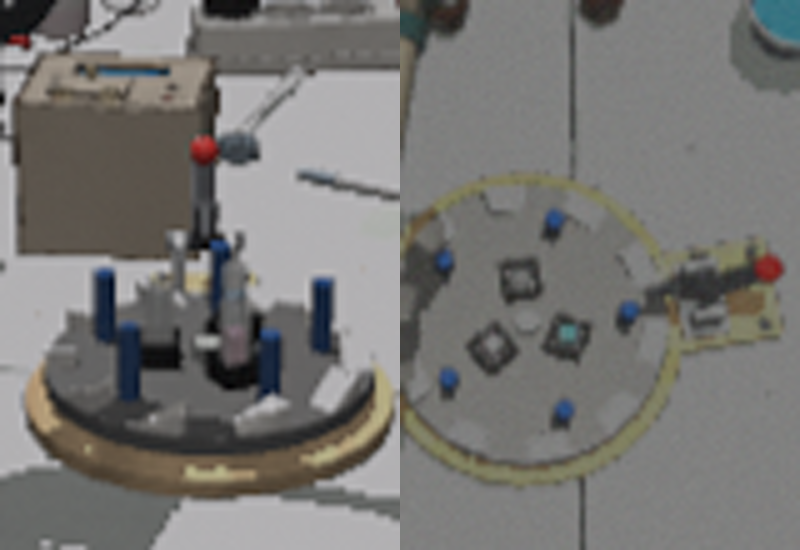

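```bash
python3 -c "
from ang import *
ang({1:(554,218),2:(445,258),3:(449,376),4:(565,409),5:(629,310)},{1:(104,273),2:(128,328),3:(270,335),4:(322,283)})"
```

```text
top 1 0.511 r 0.0617
top 2 0.491 r 0.0614
top 3 0.501 r 0.0613
top 4 0.512 r 0.062
top 5 0.504 r 0.0615
side 1 0.572 r 0.0595
side 2 0.544 r 0.0641
side 3 0.478 r 0.0654
side 4 0.414 r 0.0608
```

```bash
python3 -m handwheel '[[[-38,-28,0],[0,0,0],1],[[-38,-28,0],[0,0,0],1],[[-38,-28,0],[0,0,0],1],[[-38,-28,0],[0,0,0],1],[[-38,-28,0],[0,0,0],1],[[-38,-28,0],[0,0,0],1],[[0,0,0],[0,0,1],1],[[0,0,0],[0,0,1],1],[[0,0,0],[0,0,0],1],[[0,0,0],[0,0,0],1]]';  python3 go.py -2 -170 120 98.8
```

```text
clock: 13.32
position: [0.5626, -0.3047, 0.2005]
ee_rot: [-0.0, 0.651, 0.759, -0.0]
contact_force: [0.3, 0.3, -0.1]
width: -0.0003
gripper_force: 0.0
t 13.325 F [ 0.3  0.3 -0.1] tcp car mm [  -4.2 -170.9  200.5] yaw 98.8 zaxis [-0.  0. -1.]
world [ 0.5646 -0.3035  0.12  ] shift now [ 0.9  2.2 80.5] then turn [-0. -0. -0.]
```

```bash
python3 -m handwheel '[[[1,0,40],[0,0,0],1],[[0,0,35],[0,0,0],1],[[0,0,15],[0,0,0],1],[[0,0,12],[0,0,0],1],[[0,0,11],[0,0,0],1],[[0,0,0],[0,0,0],1]]';  python3 go.py -2 -170 87 98.8; python3 -c "
from h import *
a=vision.get_image('top');b=vision.get_image('side')
f=lambda i,x,y:cv2.resize(i[y:y+110,x:x+80],None,fx=5,fy=5,interpolation=cv2.INTER_CUBIC)
cv2.imwrite('pics/c7.png',np.hstack([f(b,270,145),f(a,300,170)]))"
```

```text
clock: 14.08
position: [0.563, -0.3038, 0.087]
ee_rot: [-0.0, 0.651, 0.759, -0.0]
contact_force: [-0.2, -0.5, 0.9]
width: 0.0
gripper_force: 0.0
t 14.075 F [-0.2 -0.5  0.9] tcp car mm [  -3.6 -170.1   87. ] yaw 98.7 zaxis [-0.  0. -1.]
world [ 0.5646 -0.3035  0.087 ] shift now [ 0.1  1.6 -0. ] then turn [-0.   -0.   -0.01]
```

View pics/c7.png

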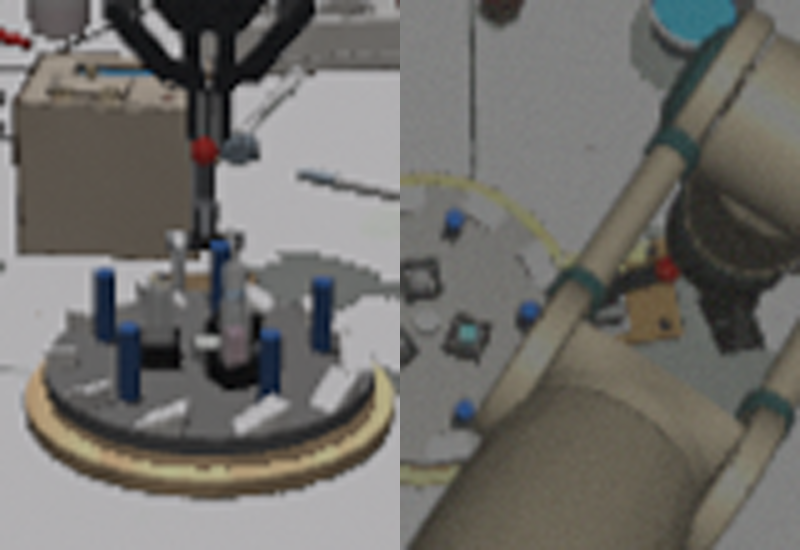

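```bash
python3 -m handwheel '[[[4,1,0],[0,0,0],1],[[4,1,0],[0,0,0],1],[[4,0,0],[0,0,0],1],[[4,0,0],[0,0,0],1],[[4,0,0],[0,0,0],1],[[4,0,0],[0,0,0],1],[[4,0,0],[0,0,0],1],[[4,0,0],[0,0,0],1],[[4,0,0],[0,0,0],1],[[4,0,0],[0,0,0],1],[[2,0,0],[0,0,0],1],[[0,0,0],[0,0,0],1],[[0,0,0],[0,0,0],1]]';  python3 go.py -2 -170 87 98.8;  python3 -m handwheel '[[[-15,0,0],[0,0,0],1],[[-10,0,0],[0,0,0],1],[[0,0,-30],[0,0,0],1],[[0,0,-45],[0,0,0],1],[[0,0,-45],[0,0,0],1],[[0,-40,0],[0,0,0],1],[[0,-50,0],[0,0,0],1],[[0,-50,0],[0,0,0],1],[[0,-30,0],[0,0,0],1],[[0,0,0],[0,0,0],1]]'; python3 -c "
from h import *
a=vision.get_image('top');b=vision.get_image('side')
f=lambda i,x,y:cv2.resize(i[y:y+110,x:x+80],None,fx=5,fy=5,interpolation=cv2.INTER_CUBIC)
cv2.imwrite('pics/c8.png',np.hstack([f(b,270,145),f(a,280,170)]))"
```

```text
clock: 15.8
position: [0.5588, -0.2622, 0.0873]
ee_rot: [0.0, 0.651, 0.759, 0.0]
contact_force: [-0.6, -0.1, 0.5]
width: -0.0002
gripper_force: 0.0
t 15.8 F [-0.6 -0.1  0.5] tcp car mm [  -1.4 -128.3   87.3] yaw 98.7 zaxis [ 0. -0. -1.]
world [ 0.5646 -0.3035  0.087 ] shift now [-41.7  -0.5   0.3] then turn [ 0.    0.   -0.01]
clock: 17.05
position: [0.3927, -0.3134, 0.2077]
ee_rot: [0.0, 0.653, 0.758, -0.0]
contact_force: [0.4, -0.3, 0.1]
width: 0.0001
gripper_force: 0.0
```

View pics/c8.png

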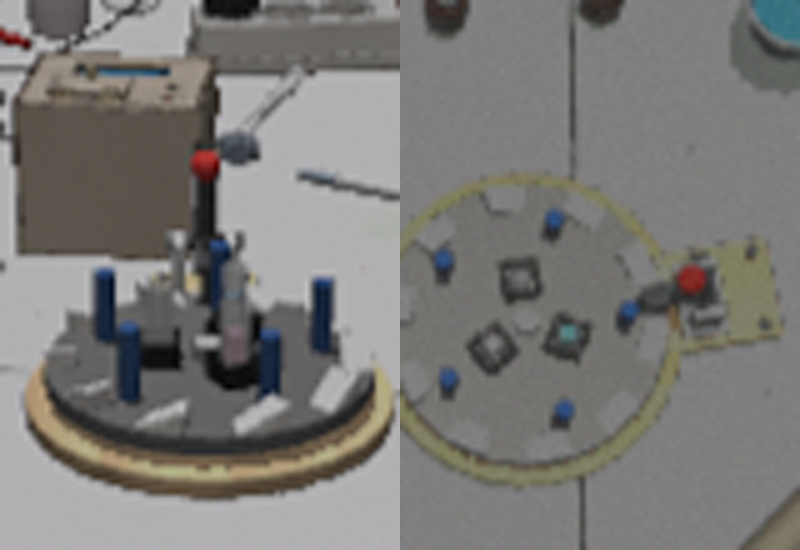

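```bash
python3 -c "
from rig import manip;print(manip.sign_off())"
```

```text
the job is handed in; nothing more can be done
None
```

The job is handed in. In the last pictures the wheel is one notch back at about 0.505 rad and the ball is where it was when seated at the start. The cuvettes are standing in their wells, and the arm is clear of everything at about 17 s of the 58 s limit; the judge's result was not shown.

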